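# Rolling pin out through the gap in the drainer

### The job

The washed rolling pin lies in the steel drainer trough, its ends caught under the two wire shelves. Take hold of it, tilt it out end first through the gap between the shelves, and finish holding it still and level in the gripper, well clear above the shelves (a hand's breadth or so) and touching nothing else; do not put it down or let go. Leave the mug, the saucer, the bowl and the jar where they stand.

Things in the scene. Friction and masses are not known exactly. Their poses are not given: they have to be found in the camera images.
- pin_mid (a point): centre of the one-piece wooden rolling pin, a solid round rod 300 mm long, lying level; 30 mm in diameter over its middle 160 mm, tapering to 20 mm at both ends; 0.11 to 0.21 kg. It can roll. The y axis runs along the pin. At the start it lies on the trough floor, its centre 15 mm above it, roughly along the trough, both ends under the shelves.
- pin_end_a (a point): centre of the pin's end face at +y (150 mm from its centre)
- pin_end_b (a point): centre of the pin's other end face, at -y (150 mm from its centre)
- drainer: steel trough fixed to the worktop, a fixed wire shelf over each end. Origin at the centre of its underside; y along its length, z up. Inside 500 (y) by 180 mm (x), closed walls 4 mm thick up to z = 101 mm, floor top at z = 5 mm. Shelves: full width, from y = 105 to 250 mm and from -105 to -250 mm, undersides at z = 95 mm, tops at 101 mm, wires too close for anything to pass.
- opening (a point): centre of the opening between the two shelves, 210 mm (y) by 180 mm (x), level with the shelf tops (101 mm above the worktop); axes as the drainer's
- mug: white mug, 72 mm across, 80 mm high, with one handle (at its +y) about 30 mm further out; stands on one of the two shelves (either one), about 100 mm from the opening's edge. Origin at the centre of its underside. Loose.
- saucer: white saucer, 90 mm across, 13 mm high, on the other shelf, about 90 to 100 mm from the opening's edge. Origin at the centre of its underside. Loose.
- bowl: blue bowl, 140 mm across, 60 mm high, on the worktop to the right (-y) of the drainer. Origin at the centre of its underside. Loose.
- jar: closed glass jar, 70 mm across, 90 mm high, on the worktop to the left (+y) of the drainer. Origin at the centre of its underside. Loose.
Not all that is in view belongs to the job. There is more than one size of the bowl; the job needs the smaller.

How it is judged:
By the outcome, as a careful person would: the job done as asked, in the order asked, and still so for the second after the job is handed in, while the arm keeps its last pose, push and grip.
It also fails if it takes over 42 s, if anything falls off the work surface, if the arm or the gripper's body presses on something with over 40 N, if the wrist force passes 120 N, or if a joint passes its speed limit or range.

### The arm

A 7-joint arm with a two-finger parallel gripper is mounted at the origin on the work surface. World frame = base frame: x ahead of the robot, y to its left, z up, the work surface at z = 0. Lengths are in m, angles in rad, forces in N, time in s.
With the tool pointing down it reaches from about 0.4 to 0.85 m from the base axis. Payload 10.4 kg.
Tool frame: the origin (TCP) lies between the finger pads; the fingertips stand 22 mm ahead of it and the grasp point (between the pads) lies 3 mm ahead of it (r.nose_length is the distance from the TCP to the fingertips, in m); z points along the fingers, y is the line along which they close (so a half turn about z gives the same grasp; the last joint's range is limited). The gripper opens to 87 mm and grips with 3 to 60 N. Pads are 19 mm wide; open, the fingers measure 117 mm over their backs; the gripper's body (75 mm by 190 mm) begins 51 mm behind the grasp point.
Start: joints at [1.298, 0.332, -0.065, 1.46, 0.022, 1.35, -0.088], TCP at [0.155, -0.606, 0.245] pointing down, gripper open.
Joint ranges: [-2.6, 2.6], [-0.5, 2.12], [-1.47, 1.34], [0.16, 2.42], [-1.27, 4.41], [0.06, 2.06], [-2.6, 2.6]. Speed limits (rad/s): [2.22, 2.22, 2.79, 2.79, 3.14, 3.14, 3.14].

### API

Orientations are given as a unit quaternion [x, y, z, w].
In Python, from bench import readout, cams, r gives the robot as it stands. The module is installed in compiled form; this text tells all that it offers.
- The arm moves only by the tool step_arm, never from a script. Its argument "deltas" is a list that holds one entry, the list of rows, each a list of 7 numbers: the turn, a rotation vector about the tool's x, y, z in rad, then the shift along the tool's x, y, z in m, then the opening in per cent of the stroke, from 0 (shut) to 100 (fully open). A call has 1 to 20 rows; each row is the pose to reach, as a shift and turn from the pose commanded when the call began, along the tool's axes at that moment; what a row does not reach only later rows make up. A row lasts 1/8 s, in which the tool goes at most 62.5 mm and 10.7 degrees, less where a joint would pass 70% of its speed; a pose out of reach is approached as far as the arm can. A call with a gripper value outside its range is refused whole. The fingers move at their own pace and stop on an object; "squeeze" is the grip in N (left out, the last holds). Time passes only in rows, so rows that repeat a pose let the fingers close. It gives the time, the measured TCP pose, the force, the opening and the grip force at its end, in the units of the state.
- readout.read_state(): the state, without advancing time (a new reading comes with each control period).
- cams.camera(name): name is "scene" or "side" or "wrist"; returns a dict with "img" (480x640x3 uint8, red, green, blue), "fx", "fy", "cx", "cy" (pixels), "k1" (the pictures are not rectified: a ray, as slopes to the right and down, at radius r is drawn at 1 + k1 r^2 times it, then the intrinsics apply), "origin" and "rotation" of the camera in the world; the wrist camera has in their place "T_tool_cam" (4x4, takes a point from camera to tool coordinates, whose origin is the TCP and whose axes are the flange's). Camera axes: x right, y up, looking along -z (the intrinsics and any distortion apply to the point x, -y, -z); pixel columns grow to the right and rows downward; lengths in m; the calibration is good to about 2 mm. A picture is of the moment at which its call begins: read the wrist's pose just before it. There is no depth.
- r.close_job(): hands the job in; it is judged then, once.
The state is a dict: "time": time; "joint_positions": joint angles; "joint_vel": joint speeds; "joint_torque": joint torques, N m; "ee_pos": TCP position; "eef_rot": TCP orientation; "ft_force": force on the tool from outside, world axes, zero at the start; "torque": the same for the moment, N m; "width": finger opening in m; "grip_force": force on a finger pad.
Only numpy, scipy, OpenCV 4.12 (cv2) and the standard library are available. Lean on these libraries where they do the work, as an engineer would, in place of code of your own. Each camera call takes 0.05 s, during which the arm holds its last target. There are 200 camera calls.

## Working session

There is one attempt and no reset: what is moved stays moved. The work goes in short steps, Python scripts to look and compute and a tool call to move; the robot and the scene stay as the last step left them, time stands still between calls to the robot, and variables do not carry over. Pictures are saved under pics/ and viewed, at most 12 in all, crops included, and the job is handed in when it is done.

Besides the shell and the picture viewer there is one more tool, called after "Call:" as a command line: name --argument value ..., lists and objects as JSON in quotes. step_arm: Moves the arm, as the interface text tells. Its arguments: {"type":"object","properties":{"deltas":{"type":"array"},"squeeze":{"type":"number"}},"required":["deltas"]}

```bash
mkdir -p pics
cat > h.py <<'E'
import numpy as np, cv2
from scipy.spatial.transform import Rotation as R
from bench import readout, cams, r
def ray(c,u,v,o=None,M=None):
    xd=(u-c["cx"])/c["fx"]; yd=(v-c["cy"])/c["fy"]; k=c["k1"]; x,y=xd,yd
    for _ in range(20):
        s=1+k*(x*x+y*y); x,y=xd/s,yd/s
    d=np.array([x,-y,-1.])
    if o is None: o,M=np.array(c["origin"]),np.array(c["rotation"])
    return o,M@d
def onz(c,u,v,z,o=None,M=None):
    o,d=ray(c,u,v,o,M); return o+d*(z-o[2])/d[2]
def proj(c,p,o=None,M=None):
    if o is None: o,M=np.array(c["origin"]),np.array(c["rotation"])
    q=M.T@(np.array(p)-o); x,y=q[0]/-q[2],-q[1]/-q[2]; s=1+c["k1"]*(x*x+y*y)
    return c["cx"]+c["fx"]*x*s, c["cy"]+c["fy"]*y*s
def wristpose(c,st):
    T=np.array(c["T_tool_cam"]); Rt=R.from_quat(st["eef_rot"]).as_matrix()
    return np.array(st["ee_pos"])+Rt@T[:3,3], Rt@T[:3,:3]
E
python3 - <<'E'
from h import *
import pickle
st=readout.read_state(); print(st)
print(r.nose_length)
d={}
for n in ("scene","side"):
    c=cams.camera(n); d[n]=c; cv2.imwrite(f"pics/{n}0.png",c["img"][...,::-1]); print({k:v for k,v in c.items() if k!="img"})
pickle.dump(d,open("c0.pkl","wb"))
E
```

```text
{'time': 0.0, 'joint_positions': array([ 1.29839551,  0.33289941, -0.06468022,  1.46096184,  0.0215977 ,
        1.34991103, -0.08852575]), 'joint_vel': array([ 1.44285008e-03,  2.69136965e-04, -1.11220954e-03,  5.88168063e-04,
        8.00567818e-04,  8.51621911e-05, -7.66250459e-05]), 'joint_torque': array([ 1.19652213e-03, -6.23260117e+01,  2.51956517e-02, -3.89889908e+01,
       -6.13663718e-02,  3.97461955e-02,  1.69077803e-04]), 'ee_pos': array([ 0.15439943, -0.60524682,  0.24372688]), 'eef_rot': array([ 9.92211271e-01,  1.24564209e-01, -1.28975518e-04, -7.30878351e-04]), 'ft_force': array([ 0.30345535,  0.5981957 , -0.21928275]), 'torque': array([ 0.02607618, -0.04195705, -0.0235892 ]), 'grip_force': 0.0, 'width': 0.08711226058206545}
0.022
{'fx': 516.9956961362994, 'fy': 516.9956961362994, 'cx': 317.9563509729379, 'cy': 246.84464017276326, 'k1': -0.10031008103910997, 'origin': array([ 1.15442427, -0.71570781,  1.09294427]), 'rotation': array([0.35498511, 0.14510144, 0.35142482, 0.85406776])}
{'fx': 536.4812363638881, 'fy': 536.4812363638881, 'cx': 310.9713011204358, 'cy': 251.74151361471732, 'k1': 0.009592987494547041, 'origin': array([0.3697677 , 1.11940182, 1.27706738]), 'rotation': array([-0.01841319,  0.36750205,  0.92909678, -0.03718038])}
```

View pics/scene0.png

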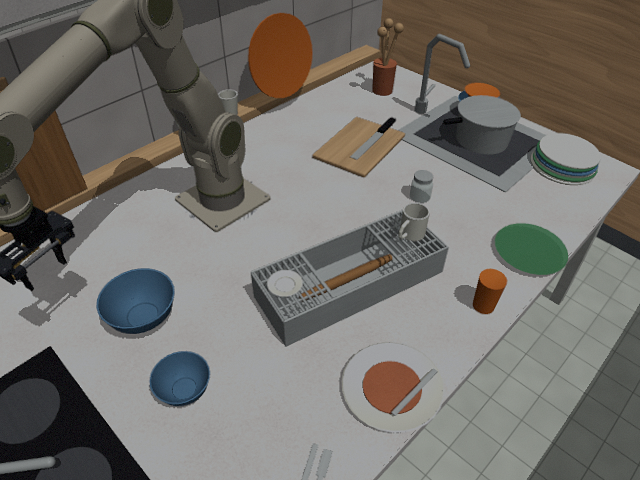

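View pics/side0.png

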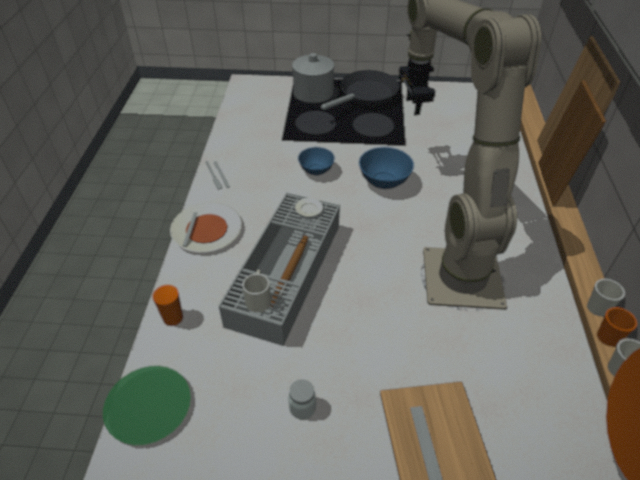

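The scene picture shows the drainer at (350,275), the pin at (345,277), the mug at (414,222) on the far (+y) shelf and the saucer at (285,284) on the near (-y) shelf. There are two blue bowls, at (136,300), the larger, and (180,378), the smaller. The small one is the bowl named in the task, and neither gets touched. The brown rod in the trough is the pin. Next I'll enlarge that area.

```bash
sed -i 's/np.array(c\["rotation"\])/R.from_quat(c["rotation"]).as_matrix()/' h.py
python3 - <<'E'
import pickle,cv2
d=pickle.load(open("c0.pkl","rb"))
i=d["scene"]["img"][195:345,245:455,::-1]; cv2.imwrite("pics/s1.png",cv2.resize(i,None,fx=3.8,fy=3.8,interpolation=cv2.INTER_CUBIC))
i=d["side"]["img"][190:345,210:350,::-1]; cv2.imwrite("pics/s2.png",cv2.resize(i,None,fx=3.8,fy=3.8,interpolation=cv2.INTER_CUBIC))
E
```

```text
(no output)
```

View pics/s1.png

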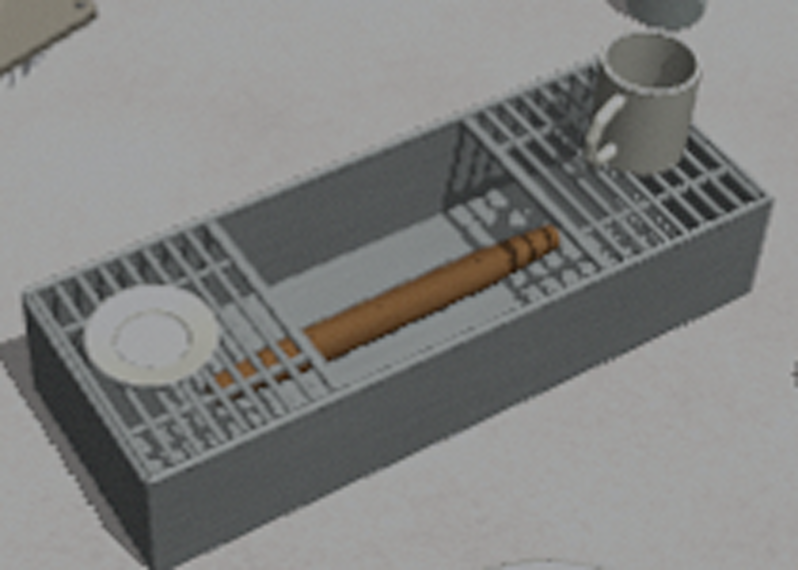

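View pics/s2.png

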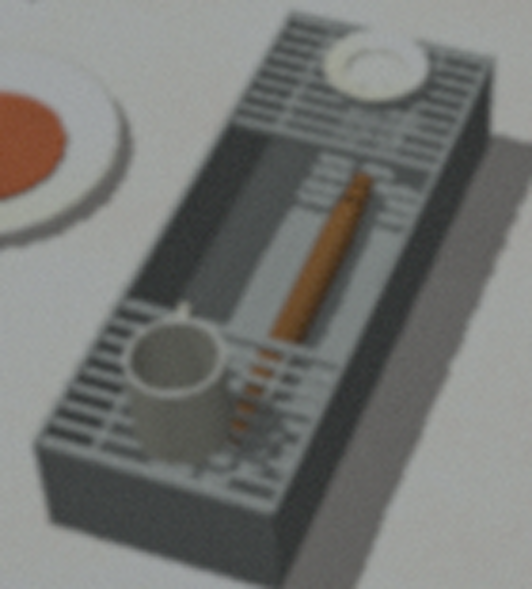

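Run:
```python
from h import *
import pickle
d=pickle.load(open("c0.pkl","rb")); s,w=d["scene"],d["side"]
P=lambda u,v,z:onz(s,245+u/3.8,195+v/3.8,z)
Q=lambda u,v,z:onz(w,210+u/3.8,190+v/3.8,z)
np.set_printoptions(precision=4,suppress=True)
for n,f,pts in (("scene",P,dict(L=(25,292,.101),F=(153,480,.101),R=(773,198,.101),pA=(555,237,.022),pB=(212,385,.022),o1=(220,222,.101),o2=(328,387,.101),o3=(465,125,.101),o4=(602,265,.101),sauc=(150,338,.113),mugtop=(650,62,.181))),
 ("side",Q,dict(F=(292,12,.101),L=(493,62,.101),R=(38,445,.101),B=(275,510,.101),pB=(362,178,.022),pA=(237,430,.022),sauc=(376,65,.113),mugtop=(176,358,.181),handle=(183,308,.16)))):
  for k,p in pts.items(): print(n,k,f(*p))
```

```text
scene L [ 0.3978 -0.1937  0.101 ]
scene F [ 0.5769 -0.2402  0.101 ]
scene R [0.7096 0.2438 0.101 ]
scene pA [0.5796 0.1674 0.022 ]
scene pB [ 0.4993 -0.1164  0.022 ]
scene o1 [ 0.4444 -0.0532  0.101 ]
scene o2 [ 0.6026 -0.1085  0.101 ]
scene o3 [0.5012 0.1454 0.101 ]
scene o4 [0.6623 0.1043 0.101 ]
scene sauc [ 0.4971 -0.1683  0.113 ]
scene mugtop [0.6042 0.2188 0.181 ]
side F [ 0.5719 -0.2419  0.101 ]
side L [ 0.3922 -0.1895  0.101 ]
side R [0.7007 0.2469 0.101 ]
side B [0.5232 0.2904 0.101 ]
side pB [ 0.5    -0.1192  0.022 ]
side pA [0.5719 0.162  0.022 ]
side sauc [ 0.4908 -0.1649  0.113 ]
side mugtop [0.5971 0.2238 0.181 ]
side handle [0.6036 0.1595 0.16  ]
```

The two cameras agree: drainer centre is about (0.55, 0.026) with yaw -15°, and the pin's centre is about (0.538, 0.024), parallel to the trough. Before grasping I need to know which way the gripper body's 190 mm side runs, because the body has to dip below the rim.

Run:
```python
import pickle,cv2,numpy as np
from h import *
d=pickle.load(open("c0.pkl","rb"))
a=cv2.resize(d["scene"]["img"][170:300,0:90,::-1],(360,520),interpolation=cv2.INTER_CUBIC)
b=cv2.resize(d["side"]["img"][45:125,390:450,::-1],(390,520),interpolation=cv2.INTER_CUBIC)
cv2.imwrite("pics/g.png",np.hstack([a,b]))
st=readout.read_state(); Rt=R.from_quat(st["eef_rot"]).as_matrix(); o=np.array(st["ee_pos"])
print(np.round(Rt,3))
for n in("scene","side"):
  for l,p in dict(bodyY1=(0,.095,-.048),bodyY2=(0,-.095,-.048),X1=(.095,0,-.048),X2=(-.095,0,-.048),x1=(.0375,0,-.048)).items():
    u,v=proj(d[n],o+Rt@np.array(p)); 
    print(n,l,(round(u*4),round((v-170)*4)) if n=="scene" else (360+round((u-390)*6.5),round((v-45)*6.5)))
c=cams.camera("wrist");print(np.round(c["T_tool_cam"],3),c["fx"],c["k1"])
```

```text
[[ 0.969  0.247 -0.   ]
 [ 0.247 -0.969  0.001]
 [-0.    -0.001 -1.   ]]
scene bodyY1 (-3, 443)
scene bodyY2 (267, 234)
scene X1 (246, 398)
scene X2 (36, 274)
scene x1 (178, 359)
side bodyY1 (471, 202)
side bodyY2 (576, 383)
side X1 (351, 306)
side X2 (691, 273)
side x1 (455, 296)
[[ 0.002  0.963  0.271  0.074]
 [ 1.    -0.002 -0.    -0.   ]
 [ 0.     0.271 -0.963 -0.139]
 [ 0.     0.     0.     1.   ]] 431.71584717472564 -0.08405890166174756
```

View pics/g.png

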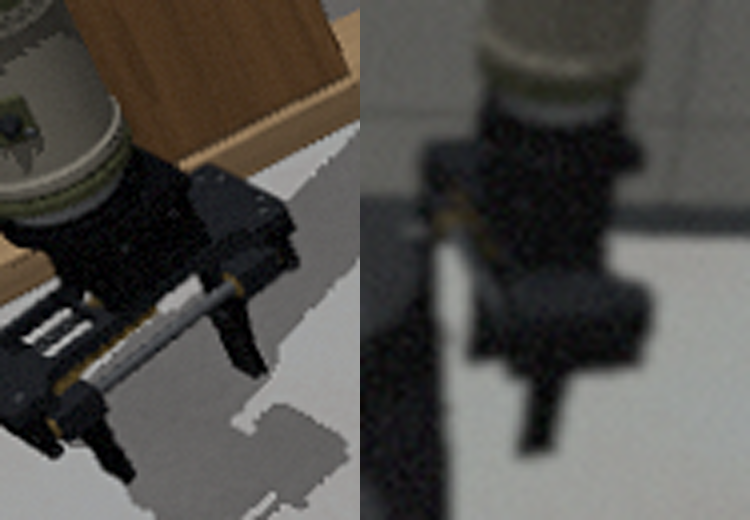

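The picture shows the 190 mm bar running along the closing direction, so it can't go below the rims while the gripper straddles a centred pin. My plan:
1. Push the pin toward the -x wall with the gripper turned 90°. The body then fits inside the opening.
2. Grasp with the tool rolled about 20°, so the body's -x end passes over that wall.

First I'll move above the opening.

Call:
step_arm --deltas '[[[0,0,0.515,0.566,-0.499,0,100],[0,0,0.515,0.566,-0.499,0,100],[0,0,0.515,0.566,-0.499,0,100],[0,0,0.515,0.566,-0.499,0,100],[0,0,0.515,0.566,-0.499,0,100],[0,0,0.515,0.566,-0.499,0,100],[0,0,0.515,0.566,-0.499,0,100],[0,0,0.515,0.566,-0.499,0,100],[0,0,0.515,0.566,-0.499,0,100],[0,0,0.515,0.566,-0.499,0,100],[0,0,0.515,0.566,-0.499,0,100],[0,0,0.515,0.566,-0.499,0,100],[0,0,0.515,0.566,-0.499,0,100],[0,0,0.515,0.566,-0.499,0,100],[0,0,0.515,0.566,-0.499,0,100],[0,0,0.515,0.566,-0.499,0,100]]]'

```text
time: 2.15
ee_pos: [0.5793, 0.0163, 0.2447]
eef_rot: [0.991, -0.133, 0.0, 0.0]
ft_force: [-0.3, -0.3, 0.0]
width: 0.087
grip_force: 0.0
```

```bash
cat >> h.py <<'E'
C=np.array([.55,.026,0]); EX=np.array([.965,-.262,0]); EY=np.array([.262,.965,0])
def dr(p): p=np.array(p)-C; return np.round([p@EX,p@EY,p[2]],4)
def wsnap(name):
    st=readout.read_state(); c=cams.camera("wrist"); cv2.imwrite(f"pics/{name}.png",c["img"][...,::-1])
    o,M=wristpose(c,st); import pickle; pickle.dump((c,o,M),open(name+".pkl","wb"))
    print(st["time"],"tcp",dr(st["ee_pos"]),"\n",np.round(R.from_quat(st["eef_rot"]).as_matrix(),3),np.round(st["joint_positions"],2),st["width"])
E
python3 -c "
from h import *
wsnap('w1')"
```

```text
2.15 tcp [ 0.0309 -0.0017  0.2447] 
 [[ 0.964 -0.264  0.   ]
 [-0.264 -0.964 -0.001]
 [ 0.     0.001 -1.   ]] [ 0.41  0.29 -0.62  1.56  0.17  1.35 -2.07] 0.08695824846533788
```

View pics/w1.png

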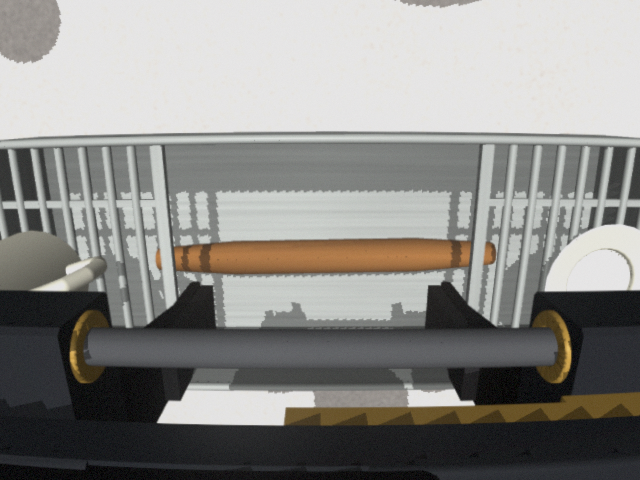

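The wrist view shows the pin's ends at (157,258) and (495,253). The inner edges of the shelf bars are at (168,150)/(180,290) on the left and (483,150)/(470,290) on the right, and the +x rim is at row 140.

```bash
python3 -c "
from h import *
import pickle
c,o,M=pickle.load(open('w1.pkl','rb'))
print('cam',dr(o))
for k,(u,v,z) in dict(pA=(157,258,.02),pB=(495,253,.02),pm=(325,256,.02),top=(325,240,.025),bot=(325,274,.015),rim=(320,142,.101),e1=(166,150,.101),e2=(176,290,.101),f1=(483,150,.101),f2=(472,290,.101),botrim=(300,388,.101)).items(): print(k,dr(onz(c,u,v,z,o,M)))
print(proj(c,C+.04*EX+.0*EY+[0,0,.02],o,M))
"
```

```text
cam [ 0.1042 -0.0019  0.3837]
pA [-0.0148  0.1442  0.02  ]
pB [-0.0102 -0.1587  0.02  ]
pm [-0.0127 -0.0064  0.02  ]
top [ 0.0034 -0.0063  0.025 ]
bot [-0.0315 -0.0065  0.015 ]
rim [ 0.0901 -0.0019  0.101 ]
e1 [0.0857 0.0984 0.101 ]
e2 [-0.0121  0.1005  0.101 ]
f1 [ 0.0857 -0.1083  0.101 ]
f2 [-0.0123 -0.1101  0.101 ]
botrim [-0.0923  0.0133  0.101 ]
(np.float64(317.7109728876016), np.float64(197.01570141609477))
```

Call:
step_arm --deltas '[[[0,0,0,0,0.0035,0.06,100],[0,0,0,0,0.0035,0.11,100],[0,0,0,0,0.0035,0.15,100],[0,0,0,0,0.0035,0.18,100],[0,0,0,0,0.0035,0.2,100],[0,0,0,0,0.0035,0.207,100],[0,0,0,0,0.0035,0.207,100]]]'

```text
time: 3.08
ee_pos: [0.579, 0.0144, 0.038]
eef_rot: [0.991, -0.132, 0.0, 0.0]
ft_force: [-1.0, -0.0, 1.1]
width: 0.087
grip_force: 0.0
```

Call:
step_arm --deltas '[[[0,0,0,-0.006,0,0,100],[0,0,0,-0.012,0,0,100],[0,0,0,-0.016,0,0,100],[0,0,0,-0.019,0,0,100],[0,0,0,-0.022,0,0,100],[0,0,0,-0.025,0,0,100],[0,0,0,-0.028,0,0,100],[0,0,0,-0.031,0,0,100],[0,0,0,-0.034,0,0,100],[0,0,0,-0.037,0,0,100],[0,0,0,-0.04,0,0,100],[0,0,0,-0.043,0,0,100],[0,0,0,-0.0455,0,0,100],[0,0,0,-0.0475,0,0,100],[0,0,0,-0.049,0,0,100],[0,0,0,-0.0505,0,0,100],[0,0,0,-0.0515,0,0,100],[0,0,0,-0.0525,0,0,100],[0,0,0,-0.053,0,0,100],[0,0,0,-0.053,0,0,100]]]'

```text
time: 5.58
ee_pos: [0.5275, 0.0283, 0.0375]
eef_rot: [0.991, -0.132, -0.0, 0.0]
ft_force: [-0.4, -0.5, -0.7]
width: 0.0871
grip_force: 0.0
```

```bash
sed -i 's/^C=.*; EX/C=np.array([.5477,.0215,0]); EX/' h.py; python3 -c "
from h import *
wsnap('w2')"
```

```text
5.575 tcp [-0.0213  0.0013  0.0375] 
 [[ 0.965 -0.262 -0.   ]
 [-0.262 -0.965 -0.   ]
 [-0.     0.    -1.   ]] [ 0.37  0.41 -0.59  1.9   0.28  0.92 -2.19] 0.08714961230382534
```

View pics/w2.png

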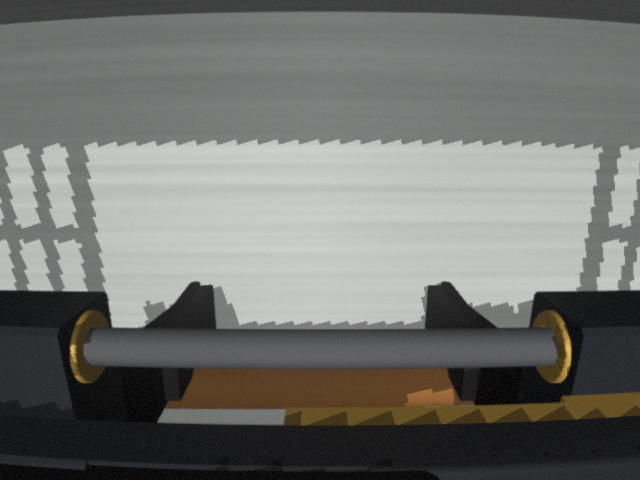

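The pin (rows 368–405) lies right behind the fingers, as intended. Next I'll raise the tool, turn it 90° and roll it 20°, then locate the pin again.

Call:
step_arm --deltas '[[[0,0,0,0.004,0,-0.05,100],[0,0,0,0.004,0,-0.11,100],[0,0,0,0,0,-0.165,100],[0,0,-0.18,0,0,-0.17,100],[0,0,-0.36,0,0,-0.17,100],[0,0,-0.54,0,0,-0.17,50],[0,0,-0.72,0,0,-0.17,50],[0,0,-0.9,0,0,-0.17,50],[0,0,-1.08,0,0,-0.17,50],[0,0,-1.26,0,0,-0.17,50],[0,0,-1.44,0,0,-0.17,50],[0,0,-1.571,0,0,-0.17,50],[0,0,-1.571,0,0,-0.17,50],[0,0,-1.571,0,0,-0.17,50]]]'

```text
time: 7.38
ee_pos: [0.5275, 0.0283, 0.2075]
eef_rot: [0.795, 0.606, -0.0, 0.0]
ft_force: [-0.4, 0.6, 0.1]
width: 0.0435
grip_force: 0.0
```

Call:
step_arm --deltas '[[[0.17,0,0,0,0,0,50],[0.349,0,0,0,0.015,0,50],[0.349,0,0,0,0.015,0,50],[0.349,0,0,0,0.015,0,50]]]'

```text
time: 7.88
ee_pos: [0.542, 0.0253, 0.2074]
eef_rot: [0.782, 0.598, -0.105, -0.138]
ft_force: [-1.0, 0.3, 0.2]
width: 0.0434
grip_force: 0.0
```

```bash
python3 -c "
from h import *
wsnap('w3')
c=cams.camera('scene');s=cams.camera('side')
a=cv2.resize(c['img'][195:345,245:455,::-1],None,fx=3,fy=3,interpolation=cv2.INTER_CUBIC)
b=cv2.imread('pics/w3.png')
b=cv2.resize(b,None,fx=.75,fy=.75)
# one picture: wrist left full
cv2.imwrite('pics/w3b.png',b)
"
```

```text
7.875 tcp [-0.0065  0.0021  0.2074] 
 [[ 0.262  0.907 -0.329]
 [ 0.965 -0.246  0.09 ]
 [ 0.    -0.341 -0.94 ]] [ 0.49  0.54 -0.78  1.43  0.2   1.62 -0.56] 0.0434196271815682
```

View pics/w3.png

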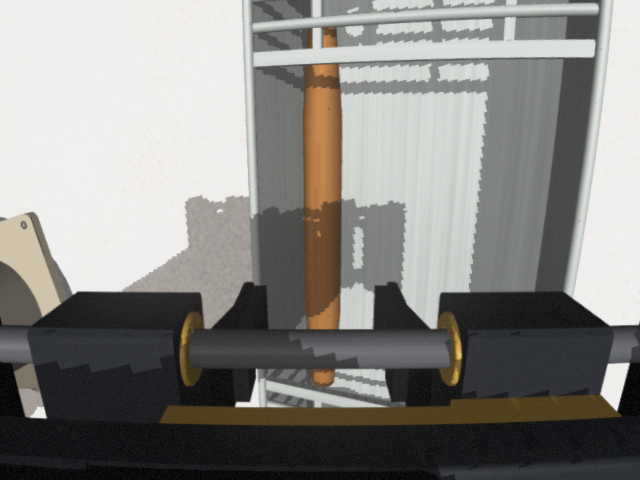

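The rolled view shows the pin's axis at u≈322 from (322,30) to (323,383), close to the image centre. The -x rim is at u≈252 and the +x rim at u≈580.

```bash
python3 -c "
from h import *
import pickle
c,o,M=pickle.load(open('w3.pkl','rb'))
for k,(u,v,z) in dict(e0=(322,30,.02),p100=(321.5,100,.02),p200=(322.5,200,.02),e1=(323,383,.02),rimL=(251,150,.101),rimR=(588,150,.101),edge=(420,50,.101)).items(): print(k,dr(onz(c,u,v,z,o,M)))
# rays of edges nearest to axis at y~.06
for v in (100,200):
  for u in ((304,339.5) if v==100 else (304,341)): print(v,u,dr(onz(c,u,v,.02,o,M)))
"
```

```text
e0 [-0.0735  0.1398  0.02  ]
p100 [-0.0737  0.0902  0.02  ]
p200 [-0.0727  0.0139  0.02  ]
e1 [-0.0715 -0.1532  0.02  ]
rimL [-0.0903  0.0578  0.101 ]
rimR [0.0925 0.0639 0.101 ]
edge [0.0088 0.1111 0.101 ]
100 304 [-0.0879  0.0904  0.02  ]
100 339.5 [-0.0596  0.09    0.02  ]
200 304 [-0.0885  0.0129  0.02  ]
200 341 [-0.0573  0.0149  0.02  ]
```

The pin has rolled on to the -x wall: its centre is at x≈-0.073 and it touches at about -0.075. That is too close for a finger to fit behind it. I'll press lightly on top with the shut fingertips and drag +x, so it rolls back at half the tool's speed and stays put when I lift.

Call:
step_arm --deltas '[[[-0.17,0,0,-0.002,-0.006,0.03,0],[-0.349,0,0,-0.004,-0.012,0.08,0],[-0.349,0,0,-0.007,-0.018,0.12,0],[-0.349,0,0,-0.009,-0.0232,0.149,0],[-0.349,0,0,-0.009,-0.0232,0.149,0],[-0.349,0,0,-0.009,-0.0232,0.149,0],[-0.349,0,0,-0.009,-0.0232,0.149,0]]]'

```text
time: 8.9
ee_pos: [0.4745, 0.0341, 0.0799]
eef_rot: [0.795, 0.607, 0.005, 0.005]
ft_force: [11.2, -1.5, 13.6]
width: 0.0003
grip_force: 7.2
```

Call:
step_arm --deltas '[[[0,0,0,0,0,0.01,0],[0,0,0,0,0,0.016,0],[0,0,0,0,0,0.018,0],[0,0,0,0,0,0.018,0]]]'

```text
time: 9.4
ee_pos: [0.4782, 0.0336, 0.0637]
eef_rot: [0.795, 0.607, 0.007, 0.007]
ft_force: [20.9, -6.8, 20.9]
width: 0.0005
grip_force: 13.0
```

```bash
python3 -c "
from h import *
st=readout.read_state(); print(dr(st['ee_pos']),st['width'],st['ft_force'],np.round(R.from_quat(st['eef_rot']).as_matrix(),3))"
```

```text
[-0.0702 -0.0066  0.0637] 0.0004890325037921394 [20.93660146 -6.76763409 20.86224134] [[ 0.264  0.964  0.021]
 [ 0.965 -0.264 -0.003]
 [ 0.003  0.021 -1.   ]]
```

Both readings show the finger's back rubbing the -x rim at about 20 N. I'll lift off, turn back to the other orientation (narrow in x, two contact points) and drag from there.

Call:
step_arm --deltas '[[[0,0,0,0,0.01,-0.03,0],[0,0,0,0,0.006,-0.08,0],[0,0,0.18,0.003,0.003,-0.09,100],[0,0,0.36,0.003,0.003,-0.09,100],[0,0,0.54,0.003,0.003,-0.09,100],[0,0,0.72,0.003,0.003,-0.09,100],[0,0,0.9,0.003,0.003,-0.09,100],[0,0,1.08,0.003,0.003,-0.09,100],[0,0,1.26,0.003,0.003,-0.09,100],[0,0,1.44,0.003,0.003,-0.07,100],[0,0,1.571,0.003,0.003,-0.04,100],[0,0,1.571,0.003,0.003,-0.01,100],[0,0,1.571,0.003,0.003,-0.002,100],[0,0,1.571,0.003,0.003,-0.002,100],[0,0,1.571,0.003,0.003,-0.002,100]]]'

```text
time: 11.28
ee_pos: [0.4737, 0.0369, 0.0607]
eef_rot: [0.991, -0.132, 0.001, 0.0]
ft_force: [0.6, 0.4, -0.3]
width: 0.0871
grip_force: 0.0
```

```bash
python3 -c "
from h import *
st=readout.read_state(); print(dr(st['ee_pos']),st['width'],st['ft_force'],np.round(R.from_quat(st['eef_rot']).as_matrix(),3))"
```

```text
[-0.0755 -0.0046  0.0607] 0.08709036124625702 [ 0.60327689  0.3843566  -0.28065866] [[ 0.965 -0.262  0.002]
 [-0.262 -0.965 -0.001]
 [ 0.002  0.    -1.   ]]
```

Call:
step_arm --deltas '[[[0,0,0,0,0,0.003,100],[0,0,0,0,0,0.0045,100],[0,0,0,0,0,0.0045,100]]]'

```text
time: 11.65
ee_pos: [0.474, 0.0368, 0.0572]
eef_rot: [0.991, -0.132, 0.001, 0.001]
ft_force: [-12.3, -1.9, 30.0]
width: 0.0867
grip_force: 15.2
```

Pressing at 30 N with 1 mm of depth, so the arm is stiff. I'll ease off a little and drag.

Call:
step_arm --deltas '[[[0,0,0,0.001,0,-0.0006,100],[0,0,0,0.003,0,-0.0006,100],[0,0,0,0.006,0,-0.0006,100],[0,0,0,0.009,0,-0.0006,100],[0,0,0,0.012,0,-0.0006,100],[0,0,0,0.015,0,-0.0006,100],[0,0,0,0.018,0,-0.0006,100],[0,0,0,0.02,0,-0.0006,100],[0,0,0,0.02,0,-0.0006,100]]]'

```text
time: 12.78
ee_pos: [0.4942, 0.0314, 0.0572]
eef_rot: [0.991, -0.132, 0.002, 0.0]
ft_force: [-0.2, -0.8, 11.0]
width: 0.087
grip_force: 5.9
```

Call:
step_arm --deltas '[[[0,0,0,0,0,-0.003,100],[0,0,0,0,0,-0.008,100],[0,0,0,-0.008,0,-0.008,100],[0,0,0,-0.0145,0,-0.008,100],[0,0,0,-0.0145,0,-0.003,100],[0,0,0,-0.0145,0,0,100],[0,0,0,-0.0145,0,0,100]]]'

```text
time: 13.65
ee_pos: [0.4806, 0.0348, 0.057]
eef_rot: [0.991, -0.132, 0.002, 0.0]
ft_force: [-0.3, -4.0, 17.4]
width: 0.0872
grip_force: 8.2
```

Call:
step_arm --deltas '[[[0,0,0,0.001,0,0,100],[0,0,0,0.003,0,0,100],[0,0,0,0.006,0,0,100],[0,0,0,0.009,0,0,100],[0,0,0,0.012,0,0,100],[0,0,0,0.015,0,0,100],[0,0,0,0.018,0,0,100],[0,0,0,0.021,0,0,100],[0,0,0,0.023,0,0,100],[0,0,0,0.024,0,0,100],[0,0,0,0.024,0,0,100]]]'

```text
time: 15.02
ee_pos: [0.5037, 0.0286, 0.0571]
eef_rot: [0.991, -0.132, 0.002, 0.0]
ft_force: [-1.5, -2.2, 16.5]
width: 0.0869
grip_force: 8.3
```

Call:
step_arm --deltas '[[[0,0,0,0,0,-0.004,100],[0,0,0,0,0,-0.04,100],[0,0,0,0,0,-0.1,100],[0,0,-0.18,0,0,-0.15,100],[0,0,-0.36,0.01,0,-0.15,50],[0,0,-0.54,0.02,0,-0.15,50],[0,0,-0.72,0.03,0,-0.15,50],[0,0,-0.9,0.04,0,-0.15,50],[0,0,-1.08,0.04,0,-0.15,50],[0,0,-1.26,0.04,0,-0.15,50],[0,0,-1.44,0.04,0,-0.15,50],[0,0,-1.571,0.04,0,-0.15,50],[0,0,-1.571,0.04,0,-0.15,50]]]'

```text
time: 16.65
ee_pos: [0.54, 0.0185, 0.2051]
eef_rot: [0.795, 0.607, -0.0, -0.0]
ft_force: [1.0, -0.3, 1.2]
width: 0.0434
grip_force: 0.0
```

Call:
step_arm --deltas '[[[0.17,0,0,0,0,0,50],[0.349,0,0,0,0,0,50],[0.349,0,0,0,0,0,50]]]'

```text
time: 17.02
ee_pos: [0.5407, 0.0177, 0.2019]
eef_rot: [0.783, 0.596, -0.108, -0.141]
ft_force: [-0.3, 1.4, -0.6]
width: 0.0435
grip_force: 0.0
```

```bash
cat >> h.py <<'E'
def pinfind(name):
    import pickle
    c,o,M=pickle.load(open(name+'.pkl','rb')); im=c['img'].astype(int)
    m=(im[...,0]>1.6*im[...,2])&(im[...,0]>50)
    for v in (60,100,150,200,250):
        us=np.where(m[v,150:500])[0]+150
        if len(us): print(v,us[0],us[-1],len(us),dr(onz(c,us.mean(),v,.02,o,M)))
E
python3 -c "
from h import *
wsnap('w4');pinfind('w4')"
```

```text
17.025 tcp [-0.0057 -0.0055  0.2019] 
 [[ 0.267  0.903 -0.337]
 [ 0.964 -0.25   0.093]
 [-0.    -0.349 -0.937]] [ 0.54  0.57 -0.84  1.43  0.23  1.63 -0.58] 0.04347167235608344
60 334 367 34 [-0.0503  0.1097  0.02  ]
100 332 370 39 [-0.0496  0.0821  0.02  ]
150 331 369 39 [-0.0498  0.0464  0.02  ]
200 331 368 38 [-0.0497  0.0088  0.02  ]
250 332 367 36 [-0.0491 -0.031   0.02  ]
```

The pin now lies still and parallel at x=-0.050, which is what I wanted. I'll go down rolled about 22°, stopping 4 mm high.

Call:
step_arm --deltas '[[[0.03,0,0,0,-0.018,0.006,50],[0.03,0,0,0,-0.0352,0.0131,50],[0.03,0,0,0,-0.018,0.06,50],[0.03,0,0,0,-0.0003,0.1068,50],[0.03,0,0,0,0.0085,0.13,50],[0.03,0,0,0,0.0137,0.1443,50],[0.03,0,0,0,0.0176,0.155,50],[0.03,0,0,0,0.0195,0.16,50],[0.03,0,0,0,0.021,0.164,50],[0.03,0,0,0,0.021,0.164,50]]]'

```text
time: 18.32
ee_pos: [0.5052, 0.0282, 0.0444]
eef_rot: [0.78, 0.597, -0.114, -0.15]
ft_force: [-0.3, -0.3, -0.2]
width: 0.0436
grip_force: 0.0
```

```bash
python3 -c "
from h import *
st=readout.read_state(); print(dr(st['ee_pos']),st['width'],st['ft_force'],np.round(R.from_quat(st['eef_rot']).as_matrix(),3))"
```

```text
[-0.0427 -0.0046  0.0444] 0.04358952265382862 [-0.34687002 -0.32851416 -0.21022063] [[ 0.262  0.897 -0.357]
 [ 0.965 -0.243  0.097]
 [ 0.    -0.37  -0.929]]
```

Call:
step_arm --deltas '[[[0,0,0,0,0.001,0.003,40],[0,0,0,0,0.0018,0.005,38],[0,0,0,0,0.0026,0.0067,38],[0,0,0,0,0.0026,0.0067,38]]]' --squeeze 10

```text
time: 18.82
ee_pos: [0.505, 0.0282, 0.0369]
eef_rot: [0.78, 0.597, -0.115, -0.15]
ft_force: [-0.1, 0.1, -0.2]
width: 0.0331
grip_force: 0.0
```

Call:
step_arm --deltas '[[[0,0,0,0,0,0,20],[0,0,0,0,0,0,0],[0,0,0,0,0,0,0],[0,0,0,0,0,0,0]]]' --squeeze 15

```text
time: 19.32
ee_pos: [0.5051, 0.0282, 0.0371]
eef_rot: [0.78, 0.597, -0.114, -0.15]
ft_force: [0.6, -1.1, -0.4]
width: 0.0297
grip_force: 15.0
```

```bash
python3 -c "
from h import *
wsnap('w5')
st=readout.read_state(); print(st['width'],st['ft_force'],st['grip_force'])"
```

```text
19.325 tcp [-0.0429 -0.0047  0.0371] 
 [[ 0.262  0.897 -0.357]
 [ 0.965 -0.243  0.097]
 [-0.    -0.37  -0.929]] [ 0.52  0.69 -0.79  1.65  0.31  1.34 -0.61] 0.02972995262717776
0.02950363509356522 [ 0.5126181  -0.72035561 -0.67189062] 14.999543130397797
```

View pics/w5.png

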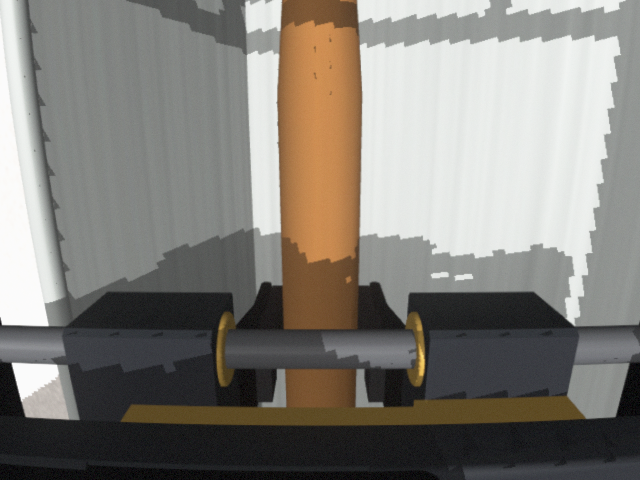

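The pin sits centred between the pads (width 29.7 mm, pin at u≈320). I'll grip harder, lift it level 45 mm and take the roll out.

Call:
step_arm --deltas '[[[0,0,0,0,0,0,0],[0,0,0,0,0,0,0],[0,0,0,0,-0.0018,-0.0046,0],[0,0,0,0,-0.0056,-0.0139,0],[0,0,0,0,-0.0104,-0.026,0],[0,0,0,0,-0.0148,-0.0371,0],[0,0,0,0,-0.0167,-0.0418,0],[-0.1,0,0,0,-0.0167,-0.0418,0],[-0.22,0,0,0,-0.0167,-0.0418,0],[-0.33,0,0,0,-0.0167,-0.0418,0],[-0.379,0,0,0,-0.0167,-0.0418,0],[-0.379,0,0,0,-0.0167,-0.0418,0]]]' --squeeze 50

```text
time: 20.88
ee_pos: [0.5043, 0.0282, 0.0824]
eef_rot: [0.794, 0.608, -0.0, 0.0]
ft_force: [0.5, -0.3, -1.9]
width: 0.0287
grip_force: 50.0
```

```bash
python3 -c "
from h import *
wsnap('w6')
st=readout.read_state(); print(st['width'],st['ft_force'],st['torque'],st['grip_force'])"
```

```text
20.875 tcp [-0.0436 -0.0049  0.0824] 
 [[ 0.261  0.965 -0.   ]
 [ 0.965 -0.261 -0.001]
 [-0.001  0.    -1.   ]] [ 0.62  0.36 -0.88  1.92  0.33  1.01 -0.66] 0.02874184797397507
0.028558822688598468 [ 0.09382573 -0.28947911 -2.46671723] [-0.03032526 -0.05137869  0.0576324 ] 49.99784231185913
```

Call:
step_arm --deltas '[[[0,0,0,0.02,0,0,0],[0,0,0,0.04,0,0,0],[0,0,0,0.055,0,0,0],[0,0,0,0.062,0,0,0],[0,-0.08,0,0.063,0,-0.004,0],[0,-0.17,0,0.064,0,-0.008,0],[0,-0.26,0,0.065,0,-0.013,0],[0,-0.34,0,0.067,0,-0.017,0],[0,-0.384,0,0.067,0,-0.018,0],[0,-0.384,0,0.067,0,-0.018,0],[0,-0.384,0,0.067,0,-0.018,0]]]'

```text
time: 22.3
ee_pos: [0.5226, 0.0923, 0.0999]
eef_rot: [0.78, 0.596, -0.151, 0.116]
ft_force: [-0.5, 0.8, -0.8]
width: 0.0286
grip_force: 50.0
```

```bash
python3 -c "
from h import *
st=readout.read_state(); print(dr(st['ee_pos']),np.round(R.from_quat(st['eef_rot']).as_matrix(),3),st['width'],st['ft_force'],st['torque'],np.round(st['joint_positions'],2))
d=cams.camera('scene');e=cams.camera('side')
a=cv2.resize(d['img'][130:350,230:460,::-1],(418,400),interpolation=cv2.INTER_CUBIC)
b=cv2.resize(e['img'][150:350,190:380,::-1],(380,400),interpolation=cv2.INTER_CUBIC)
cv2.imwrite('pics/t1.png',np.hstack([a,b]))"
```

```text
[-0.0427  0.0618  0.0999] [[ 0.244  0.965 -0.098]
 [ 0.895 -0.263 -0.361]
 [-0.374 -0.    -0.927]] 0.028609998018238693 [-0.53999351  0.78108123 -0.82853129] [ 0.63098973 -0.27294328  0.00580638] [ 0.16  0.53 -0.76  1.69  0.61  1.41 -1.06]
```

View pics/t1.png

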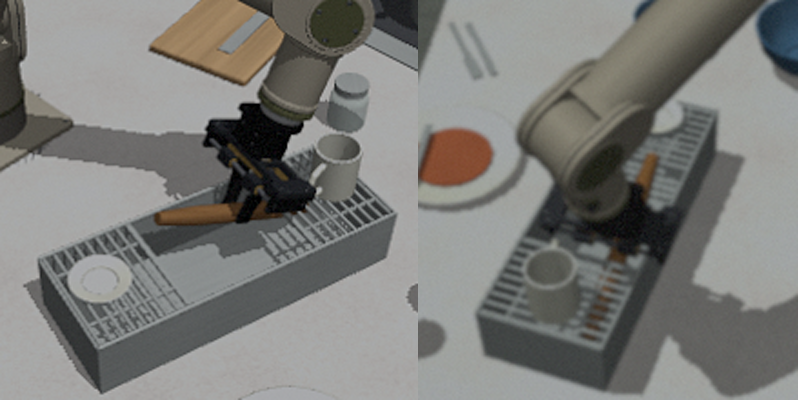

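The pin is tilted with its -y end up through the gap, at (155,215) in the left half. The mug, saucer and jar stand untouched. Now I'll slide it out along its axis and lift.

Call:
step_arm --deltas '[[[0,0,0,-0.015,0,0,0],[0,0,0,-0.04,0,0,0],[0,0,0,-0.065,0,0,0],[0,0,0,-0.09,0,0,0],[0,0,0,-0.105,0,0,0],[0,0,0,-0.109,0,-0.009,0],[0,0,0,-0.12,0,-0.037,0],[0,0,0,-0.131,0,-0.065,0],[0,0,0,-0.142,0,-0.093,0],[0,0,0,-0.148,0,-0.107,0],[0,0.1,0,-0.148,0,-0.107,0],[0,0.2,0,-0.148,0,-0.107,0],[0,0.3,0,-0.148,0,-0.107,0],[0,0.382,0,-0.148,0,-0.107,0],[0,0.382,0,-0.148,0,-0.107,0],[0,0.382,0,-0.148,0,-0.107,0]]]'

```text
time: 24.4
ee_pos: [0.4969, -0.0002, 0.2545]
eef_rot: [0.794, 0.608, -0.002, 0.001]
ft_force: [0.5, 0.7, -1.5]
width: 0.029
grip_force: 50.0
```

```bash
python3 -c "
from h import *
import pickle
st=readout.read_state(); print(st['time'],dr(st['ee_pos']),np.round(R.from_quat(st['eef_rot']).as_matrix(),3),st['width'],st['ft_force'],st['torque'])
d=cams.camera('scene');e=cams.camera('side');pickle.dump((d,e),open('f.pkl','wb'))
a=cv2.resize(d['img'][130:350,230:460,::-1],(418,400),interpolation=cv2.INTER_CUBIC)
b=cv2.resize(e['img'][150:350,190:380,::-1],(380,400),interpolation=cv2.INTER_CUBIC)
cv2.imwrite('pics/t2.png',np.hstack([a,b]))"
```

```text
24.4 [-0.0433 -0.0343  0.2545] [[ 0.261  0.965 -0.002]
 [ 0.965 -0.261 -0.003]
 [-0.004 -0.001 -1.   ]] 0.028983352549513463 [ 0.52704361  0.73933668 -1.53036377] [ 0.0232607  -0.07014789 -0.00314512]
```

View pics/t2.png

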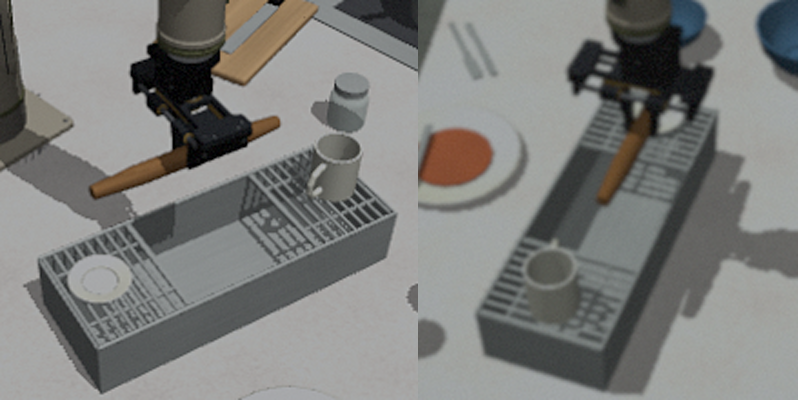

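```bash
python3 -c "
from h import *
import pickle
d,e=pickle.load(open('f.pkl','rb'))
P=lambda y,z:C+EX*-.0433+EY*y+np.array([0,0,z])
for y in(-.1863,.1137):
  for z in (.2265,.2365,.2465): print(y,z,[ ((u-230)/.55,(v-130)/.55) for u,v in [proj(d,P(y,z))]],[(418+(u-190)*2,(v-150)*2) for u,v in [proj(e,P(y,z))]])
"
```

```text
-0.1863 0.2265 [(np.float64(86.64920376327306), np.float64(198.9056958232467))] [(np.float64(676.2426692445441), np.float64(67.72751732079143))]
-0.1863 0.2365 [(np.float64(86.24600166220633), np.float64(193.4550300012717))] [(np.float64(676.2704855173866), np.float64(62.60482720549055))]
-0.1863 0.2465 [(np.float64(85.83871068680929), np.float64(187.94233190451615))] [(np.float64(676.2985601250048), np.float64(57.43582992689767))]
0.1137 0.2265 [(np.float64(272.5216607012681), np.float64(126.51629615291472))] [(np.float64(602.3341573341578), np.float64(203.0101824505229))]
0.1137 0.2365 [(np.float64(273.1099009913278), np.float64(121.13816365396907))] [(np.float64(601.989817609798), np.float64(197.89042230726687))]
0.1137 0.2465 [(np.float64(273.7034173410206), np.float64(115.70531717477478))] [(np.float64(601.6419333938095), np.float64(192.71834284957828))]
```

The pin is level within about 1.5° in both views. It hangs about 120 mm above the shelf tops, clear of the mug, and nothing else has been moved.

```bash
python3 -c "
from h import *
print(r.close_job())"
```

```text
the job is handed in; nothing more can be done
None
```

The job is handed in: the rolling pin came out -y end first and is held still and level about 120 mm above the shelves, in about 24.5 s, with the mug, saucer, bowl and jar not moved. On the way a finger rubbed the drainer rim (about 30 N on the wrist sensor) and the fingertips pressed on the pin at about 30 N, both under the 40 N limit.

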